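# Close a spinner's guard hood into its interlock switch and start it

### The arm

A 6-joint arm with a two-finger parallel gripper is mounted at the origin on a cart in front of the work surface, level with it; the furniture and walls round the work are solid. World frame = base frame: x ahead of the robot, y to its left, z up, the work surface at z = 0. Lengths are in mm, angles in rad, forces in N, time in s.
With the tool pointing down it reaches from about 325 to 900 mm from the base axis. Payload 6.1 kg.
Tool frame: the origin (TCP) lies at the centre of the arm's flange, where the gripper is bolted on; the fingertips stand 182 mm ahead of it and the grasp point (between the pads) lies 164 mm ahead of it; z points along the fingers, y is the line along which they close (so a half turn about z gives the same grasp; the last joint's range is limited). The gripper opens to 87 mm and grips with 3 to 60 N. Pads are 19 mm wide; open, the fingers measure 117 mm over their backs; the gripper's body (75 mm by 190 mm) begins 51 mm behind the grasp point.
Start: joints at [1.17, 0.22, 1.526, -0, 1.395, -0.126], TCP at [169.596, 601.544, 404.738] pointing down, gripper open.
Joint ranges: [-2.98, 2.98], [-0.91, 2.08], [0.09, 2.57], [-1.24, 4.39], [0.2, 2.65], [-2.68, 2.68]. Speed limits (rad/s): [2.57, 2.57, 3.01, 3.14, 3.14, 3.14].

### API

Orientations are given as a unit quaternion [w, x, y, z].
In Python, from workcell import r, eyes gives the robot as it stands.
- The arm moves only by the tool jog_arm, never from a script. Its argument "series" is text: rows parted by semicolons, each of 6 numbers parted by spaces: the shift along the tool's x, y, z scaled (see below), then the turn, a rotation vector about the tool's x, y, z scaled (see below). A call has 1 to 10 rows; each row is the pose to reach, as a shift and turn from the pose commanded when the call began, along the tool's axes at that moment, turning the shorter way round; what a row does not reach only later rows make up. The controller multiplies each number of a shift by 0.5 m and each number of a turn by 2 pi rad. A row lasts 1/12 s, in which the tool goes at most 41.7 mm and 7.16 degrees, less where a joint would pass 70% of its speed; a pose out of reach is approached as far as the arm can. A call with a number of a shift or a turn outside -1 to 1 is refused whole. A call with a gripper value outside its range is refused whole. "hand" is the opening in per cent of the stroke, from 0 (shut) to 100 (fully open), set as the call begins (left out, the last holds). The fingers move at their own pace and stop on an object; the grip force is fixed at half the most. Time passes only in rows, so rows that repeat a pose let the fingers close. It gives the time, the measured TCP pose, the force, the opening and the grip force at its end, in the units of the state.
- r.sense(): the state, without advancing time (a new reading comes with each control period).
- eyes.grab_frame(name): name is "side" or "top"; returns a dict with "color" (420x560x3 uint8, blue, green, red), "z_map" (420x560 float32, mm along the optical axis (not along the pixel's ray), 0 where there is no reading), "fx", "fy", "cx", "cy" (pixels), "R" (3x3) and "t" (3): a world point X has camera coordinates R X + t. Camera axes: x right, y down, z forward; pixel columns grow to the right and rows downward; lengths in mm; the calibration is good to about 2 mm. A picture is of the moment at which its call begins.
- r.sign_off(): hands the job in; it is judged then, once.
The state is a dict: "time": time; "joints": joint angles; "dq": joint speeds; "tau": joint torques, N m; "tool_pos": TCP position; "eef_rot": TCP orientation; "ft_force": force on the tool from outside, world axes, zero at the start; "torque": the same for the moment, N m; "grip_width": finger opening in mm; "grasp_force": force on a finger pad.
Only numpy, scipy, OpenCV 4.12 (cv2) and the standard library are available. Lean on these libraries where they do the work, as an engineer would, in place of code of your own. Each camera call takes 0.05 s, during which the arm holds its last target. There are 200 camera calls.

### The job

Put the clear yellow-edged guard hood over the rotor of the tube spinner and slide it straight along until its steel tongue is fully home in the slot of the red interlock switch. Only then press the green start button fully down and let go. Leave the tube rack, the blue-capped bottle and the cream-lidded jar standing where they are.

Things in the scene. Friction and masses are not known exactly. Their poses are not given: they have to be found in the camera images.
- spinner: White low bench machine, fixed. Origin: under its centre line; x along it towards the red switch, z up. Body x -125 to 145, y +-65 mm, flat top z = 30 mm. Aluminium rotor with coloured tube caps (radius 32) on top at x = -9, y = 0, up to z = 72 mm. Red-black interlock switch on top at x 85 to 135, 60 mm wide, up to z = 78 mm.
- slot_mouth (a point): Centre of the slot's mouth in the switch face that looks to the spinner's -x (spinner x = 85, y = 0, z = 50 mm); axes as the spinner. The slot is horizontal, 34 mm wide (y), 7 mm high (z), 42 mm deep (to +x), with no spring or latch.
- hood: Loose guard hood, 0.2 to 0.45 kg: clear box, yellow edges, open underneath only, 140 x 100 x 60 mm, walls 4 mm (inside 132 x 92 x 56 mm high). Origin: centre of its open underside; x towards the tongue, z up. On top a yellow grip ridge 18 mm thick (x +-9), 70 mm long (y), z 60 to 94 mm. Flat steel tongue on the front face.
- tongue_tip (a point): Middle of the tongue's tip (hood x = 107, y = 0, z = 20 mm; axes as the hood). Tongue 30 wide, 4 thick, z 18 to 22 mm, round end, sticks 35 mm out of a black bracket whose face is at hood x = 72 mm. Hood standing on the spinner's top: tongue level with the slot; fully home the bracket meets the switch face. Tip 10 mm before the mouth: the hood still clears the rotor by 11 mm.
- hood_grip (a point): Good gripping point in the middle of the yellow ridge, hood x = 0, y = 0, z = 84 mm (10 mm under the ridge's top); axes as the hood. Grip across its 18 mm thickness (along hood x).
- control_box: Grey fixed control box 80 x 80 x 36 mm, origin centre of its underside, green button in the middle of its top.
- start_button_top (a point): Centre of the top of the green start button (radius 16 mm); it is pressed straight down.
- start_button (a joint): Travel of the green button in m: 0 = up, 0.006 = fully down (about 5 N); a spring returns it. It counts as pressed beyond 0.004.
- tube_rack: Turquoise rack with six capped tubes, 56 x 170 x 84 mm, loose; origin centre of underside. To be left alone.
- reagent_bottle: White bottle with a blue cap, diameter 62 mm, height 137 mm, loose; origin centre of underside. To be left alone.
- jar: White jar with a cream lid, diameter 64 mm, height 100 mm, loose; origin centre of underside. To be left alone.
There are look-alikes about, which are no part of the job. What is shaped like the control_box but orange is not meant.

How it is judged (in metres and radians):
On the way, in this order (a step that is already met when the one before it is completed fails the run):
1. the hood stands on the spinner with its tongue fully home in the switch (x of tongue_tip in the frame of slot_mouth above 0.031 m and y of tongue_tip in the frame of slot_mouth between -0.005 and 0.005 m and z of tongue_tip in the frame of slot_mouth between -0.004 and 0.004 m and angle between hood's own z axis and vertical below 0.06 rad and angle between the x axis of hood and the x axis of spinner, either way round below 0.08 rad), for 0.3 s.
2. with the tongue home, the green button is pressed down (all of step 1 and value of joint start_button above 0.004 m), for 0.05 s.
At the end, for the whole second after the job is handed in: The hood stands upright (within 0.06 rad) and square (within 0.08 rad) on the spinner over the rotor, at rest, its tongue at least 31 mm into the slot (35 mm is fully home), within 5 mm sideways and 4 mm in height of the slot's middle, and the green button is up again (all of step 1 and value of joint start_button below 0.002 m and linear speed of hood below 0.02 m/s); the robot touches nothing.
It fails at once if the green button is pressed while the tongue is not home (value of joint start_button above 0.004 m and not (x of tongue_tip in the frame of slot_mouth above 0.031 m and y of tongue_tip in the frame of slot_mouth between -0.005 and 0.005 m and z of tongue_tip in the frame of slot_mouth between -0.004 and 0.004 m and angle between hood's own z axis and vertical below 0.06 rad and angle between the x axis of hood and the x axis of spinner, either way round below 0.08 rad)).
It fails at once if the tube rack is shifted more than 30 mm or tipped (distance of tube_rack from where it was at the start of the episode above 0.03 m or angle between tube_rack's own z axis and vertical above 0.35 rad).
It fails at once if the blue-capped bottle is shifted more than 30 mm or tipped (distance of reagent_bottle from where it was at the start of the episode above 0.03 m or angle between reagent_bottle's own z axis and vertical above 0.35 rad).
It fails at once if the cream-lidded jar is shifted more than 30 mm or tipped (distance of jar from where it was at the start of the episode above 0.03 m or angle between jar's own z axis and vertical above 0.35 rad).
It also fails if it takes over 48 s, if anything falls off the work surface, if the arm or the gripper's body presses on something with over 40 N, if the wrist force passes 120 N, or if a joint passes its speed limit or range.

## Working session

There is one attempt and no reset: what is moved stays moved. The work goes in short steps, Python scripts to look and compute and a tool call to move; the robot and the scene stay as the last step left them, time stands still between calls to the robot, and variables do not carry over. Pictures are saved under pics/ and viewed, at most 10 in all, crops included, and the job is handed in when it is done.

Besides the shell and the picture viewer there is one more tool, called after "Call:" by a JSON object that holds its "op" and its "data", one argument or row to a line. jog_arm: Moves the arm, as the interface text tells. Shifts and turns lie within -1 to 1; 1 stands for 0.5 m of shift or 2 pi rad of turn. Its arguments: {"type":"object","properties":{"series":{"type":"string"},"hand":{"type":"number"}},"required":["series"]}

```bash
mkdir -p pics; ls; cat > h.py <<'E'
import numpy as np,cv2
from workcell import r,eyes
def snap(n,f):
    d=eyes.grab_frame(n); cv2.imwrite('pics/'+f+'.png',d['color']); np.savez('pics/'+f+'.npz',**d); return d
def load(f): return dict(np.load('pics/'+f+'.npz'))
def plane(d,uv,z):
    uv=np.atleast_2d(uv).astype(float); ray=np.c_[(uv[:,0]-d['cx'])/d['fx'],(uv[:,1]-d['cy'])/d['fy'],np.ones(len(uv))]@d['R']
    c=-d['R'].T@d['t']; return c+ray*((z-c[2])/ray[:,2])[:,None]
def proj(d,X):
    p=np.atleast_2d(X)@d['R'].T+d['t']; return np.c_[p[:,0]/p[:,2]*d['fx']+d['cx'],p[:,1]/p[:,2]*d['fy']+d['cy']]
def cloud(d):
    v,u=np.mgrid[:420,:560]; z=d['z_map']; P=np.stack([(u-d['cx'])/d['fx']*z,(v-d['cy'])/d['fy']*z,z],-1)
    P=(P-d['t'])@d['R']; P[z==0]=np.nan; return P
E
python3 - <<'E'
from h import *
for n in('top','side'):
    d=snap(n,n+'0'); print(n,-d['R'].T@d['t'],d['R'][2],d['fx'])
s=r.sense(); print(s['tool_pos'],s['eef_rot'],s['time'],s['ft_force'])
E
```

```text
pics
top [ 391.00874916  115.33025038 1275.15938979] [ 0.19634296  0.02814526 -0.98013126] 384.84701066165707
side [ 234.76521078 -776.0421087   675.21614215] [ 0.32011433  0.79616408 -0.51346818] 402.53468612981914
[169.50964722 601.31644649 403.74229757] [-2.14214886e-04  1.36987049e-01  9.90572450e-01 -8.51270813e-04] 0.1 [-0.87805926  0.22980245  0.14157723]
```

View pics/top0.png

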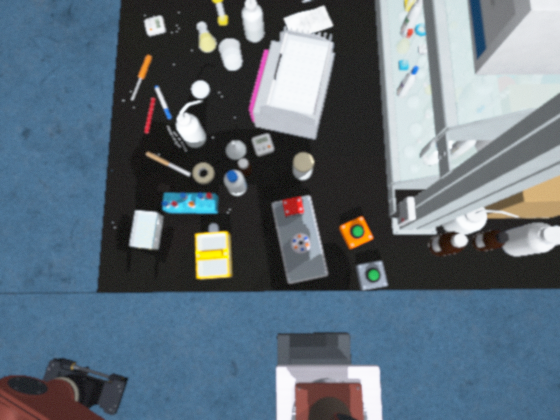

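View pics/side0.png

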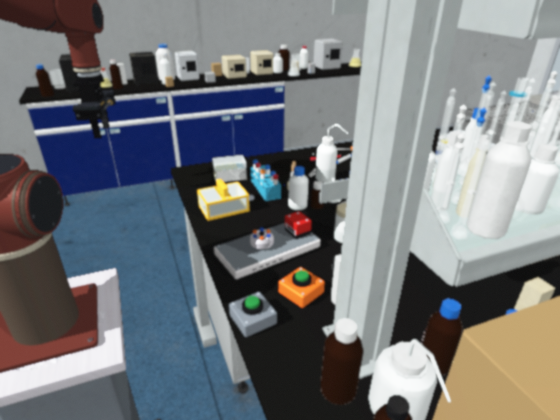

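Candidates in the top view:
- **Hood:** the yellow-edged clear box with ridge at (213,255). The plain white box at (146,230) is a look-alike.
- **Spinner:** (300,238), with the red switch at (292,206).
- **Start button:** on the grey box at (372,275). The orange box at (355,232) is not meant.
- **Leave alone:** rack (190,203), bottle (235,182), jar (303,165).

Next is one close crop to check these, plus measurements.

```bash
python3 - <<'E'
from h import *
d=load('top0'); s=load('side0')
a=cv2.resize(d['color'][170:295,150:400],None,fx=3.2,fy=3.2,interpolation=cv2.INTER_CUBIC)
b=cv2.resize(s['color'][140:290,180:340],(200,188))
b=cv2.resize(s['color'][150:280,190:340],None,fx=1.5,fy=1.5)
a=np.vstack([a,np.zeros((195,800,3),np.uint8)]);a[400:595,:225]=b
cv2.imwrite('pics/crop1.png',a)
P=cloud(d);hsv=cv2.cvtColor(d['color'],cv2.COLOR_BGR2HSV)
def box(m,zr=None):
    if zr: m=m&(P[...,2]>zr[0])&(P[...,2]<zr[1])
    m=m.astype(np.uint8);n,l,st,c=cv2.connectedComponentsWithStats(m)
    k=1+np.argmax(st[1:,4]);q=P[l==k];q=q[~np.isnan(q[:,0])]
    R=cv2.minAreaRect(q[:,:2].astype(np.float32));print(st[k],R,'z',np.percentile(q[:,2],[5,50,95]))
    return q
H,S,V=[hsv[...,i].astype(int) for i in range(3)]
win=lambda u0,u1,v0,v1:(np.mgrid[:420,:560][1]>=u0)&(np.mgrid[:420,:560][1]<u1)&(np.mgrid[:420,:560][0]>=v0)&(np.mgrid[:420,:560][0]<v1)
Y=(H>20)&(H<35)&(S>150)&(V>120)
print('hood top');box(win(185,240,215,290),(48,75))
print('ridge');box(win(185,240,215,290),(80,110))
print('hood yellow');box(win(185,240,215,290)&Y)
print('spinner top');box(win(260,335,180,290),(20,40))
print('red');box(win(260,335,180,230)&((H<8)|(H>172))&(S>130))
print('rotor');box(win(260,335,220,265),(55,80))
print('greybox');box(win(345,400,258,300),(25,45))
print('button');box(win(355,390,262,290)&(H>45)&(H<85)&(S>100))
print('rack');box(win(155,222,185,222),(60,110))
print('bottle');box(win(220,255,165,200),(100,150))
print('jar');box(win(285,320,145,185),(85,110))
E
```

```text
hood top
[ 195  232   34   46 1285] ((496.70611572265625, 358.985107421875), (140.46266174316406, 102.25193786621094), 3.6010098457336426) z [56.97790154 60.88063011 64.92455881]
ridge
[199 250  23   8 139] ((496.8010559082031, 357.213623046875), (18.55828857421875, 67.14955139160156), 3.755723476409912) z [85.25196564 94.08891698 97.34007236]
hood yellow
[194 232  38  48 465] ((501.0427551269531, 367.9684753417969), (156.05516052246094, 118.7610092163086), 3.733381509780884) z [-0.09925598 61.68723274 96.237655  ]
spinner top
[ 272  196   55   88 2629] ((548.4597778320312, 82.0093002319336), (269.20806884765625, 130.11012268066406), 10.928873062133789) z [26.12734887 30.36644854 34.41864542]
red
[282 195  21  21 302] ((658.7185668945312, 99.17660522460938), (73.5595703125, 66.0348892211914), 10.849661827087402) z [ 0.38697248 77.45925031 81.71449985]
rotor
[290 233  20  20 305] ((530.702880859375, 79.57675170898438), (60.22200393676758, 60.98347091674805), 88.50231170654297) z [57.05377445 64.15016147 71.63410438]
greybox
[357 261  30  29 486] ((428.2984924316406, -146.0013885498047), (79.71554565429688, 80.84091186523438), 9.726860046386719) z [31.48688981 36.06146136 41.53834888]
button
[368 269  12  12 113] ((428.6468505859375, -147.81204223632812), (35.40890121459961, 34.497406005859375), 23.416683197021484) z [45.05137052 56.8092366  59.93832566]
rack
[180 193   7   6  34] ((685.2266235351562, 453.586181640625), (16.241539001464844, 14.556852340698242), 2.754913330078125) z [61.66464039 82.90981404 87.48509118]
bottle
[224 170  18  19 243] ((730.1433715820312, 287.58935546875), (50.7452392578125, 54.960174560546875), 38.88795471191406) z [100.96887552 112.74599055 139.58268002]
jar
[293 153  20  20 311] ((783.9627075195312, 65.85125732421875), (60.213172912597656, 60.98545837402344), 0.220730260014534) z [ 93.07718468  99.75120124 103.85257277]
```

View pics/crop1.png

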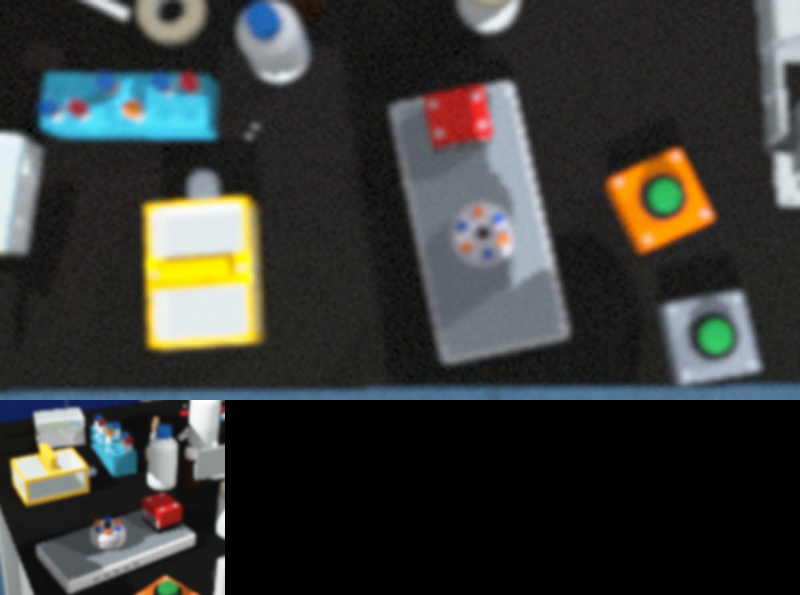

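The crop confirms the choices: the yellow-edged hood with its ridge at crop (195,268) has its tongue tip up at (203,183), so hood +x points to world +x. The red switch is at the spinner's far end (458,115), and the grey box's button is at (715,335).

Hood at (497,358.5), yaw 3.65°. Spinner origin about (538.6,80.1), yaw 10.9°. Now I go above the hood.

Call:
{"op": "jog_arm", "data": {
  "series": "-0.7614 -0.29 0.12 0 0 0.196;-0.7614 -0.29 0.15 0 0 0.196;-0.7614 -0.29 0.15 0 0 0.196;-0.7614 -0.29 0.15 0 0 0.196;-0.7614 -0.29 0.15 0 0 0.196;-0.7614 -0.29 0.15 0 0 0.196;-0.7614 -0.29 0.15 0 0 0.196;-0.7614 -0.29 0.15 0 0 0.196;-0.7614 -0.29 0.15 0 0 0.196;-0.7614 -0.29 0.15 0 0 0.196",
  "hand": 100
}}

```text
time: 0.93
tool_pos: [498.0, 356.9, 328.9]
eef_rot: [-0.0, 0.686, 0.727, -0.0]
ft_force: [0.2, 0.6, -1.2]
grip_width: 86.8
grasp_force: 0.0
```

```bash
cat > go.py <<'E'
import sys
from h import *
from scipy.spatial.transform import Rotation as Ro
def go(x,y,z,yaw):  # yaw of tool y, deg
    s=r.sense();q=np.array(s['eef_rot']);R=Ro.from_quat(np.r_[q[1:],q[0]])
    t=np.radians(yaw);Y=np.array([np.cos(t),np.sin(t),0]);Z=np.array([0,0,-1.]);G=Ro.from_matrix(np.c_[np.cross(Y,Z),Y,Z])
    p=np.array(s['tool_pos']);m=R.as_matrix()
    print('t',s['time'],'pos',p.round(1),'yaw',np.degrees(np.arctan2(m[1,1],m[0,1])).round(2),'tilt',np.degrees(np.arccos(-m[2,2])).round(2),'F',np.round(s['ft_force'],1),'w',s['grip_width'],s['grasp_force'],'j6',np.round(s['joints'],2)[[0,5]])
    print('row',(R.inv().apply(np.array([x,y,z])-p)/500).round(4),((R.inv()*G).as_rotvec()/(2*np.pi)).round(4))
if __name__=='__main__': go(*map(float,sys.argv[1:5]))
E
python3 go.py 496.8 358.3 248 3.7
```

```text
t 0.9333 pos [498.  356.9 328.9] yaw 3.32 tilt 0.04 F [ 0.2  0.6 -1.2] w 86.75243143399655 0.0 j6 [0.49 0.44]
row [ 0.0031 -0.0022  0.1617] [-0.0001  0.0001 -0.0011]
```

Call:
{"op": "jog_arm", "data": {
  "series": "0.003 -0.002 0.08 0 0 -0.001;0.003 -0.002 0.14 0 0 -0.001;0.003 -0.002 0.161 0 0 -0.001;0.003 -0.002 0.161 0 0 -0.001;0.003 -0.002 0.161 0 0 -0.001"
}}

```text
time: 1.35
tool_pos: [495.4, 360.5, 249.5]
eef_rot: [-0.0, 0.681, 0.732, -0.0]
ft_force: [0.0, -0.5, 0.8]
grip_width: 86.9
grasp_force: 0.0
```

Call:
{"op": "jog_arm", "data": {
  "series": "0 0 0 0 0 0;0 0 0 0 0 0;0 0 0 0 0 0;0 0 0 0 0 0;0 0 0 0 0 0;0 0 0 0 0 0;0 0 0 0 0 0;0 0 0 0 0 0",
  "hand": 0
}}

```text
time: 2.02
tool_pos: [495.5, 360.1, 249.2]
eef_rot: [0.0, 0.682, 0.732, -0.0]
ft_force: [-0.9, -0.3, 0.3]
grip_width: 41.8
grasp_force: 0.0
```

```bash
python3 go.py 496.8 358.3 380 3.7
```

```text
t 2.0167 pos [495.5 360.1 249.2] yaw 4.06 tilt 0.01 F [-0.9 -0.3  0.3] w 41.848346733254594 0.0 j6 [0.5  0.43]
row [-0.0038  0.0023 -0.2615] [-0.     0.     0.001]
```

Call:
{"op": "jog_arm", "data": {
  "series": "-0.003 0.002 0.002 0 0 0.001;-0.003 0.002 0.002 0 0 0.001;-0.003 0.002 0.002 0 0 0.001;-0.003 0.002 0.002 0 0 0.001;-0.003 0.002 0.002 0 0 0.001;-0.003 0.002 0.002 0 0 0.001;-0.003 0.002 0.002 0 0 0.001;-0.003 0.002 0.002 0 0 0.001"
}}

```text
time: 2.68
tool_pos: [496.6, 358.6, 248.1]
eef_rot: [0.0, 0.684, 0.73, -0.0]
ft_force: [-0.5, 0.1, -1.2]
grip_width: 18.0
grasp_force: 30.0
```

```bash
python3 go.py 496.8 358.3 380 3.7
```

```text
t 2.6833 pos [496.6 358.6 248.1] yaw 3.69 tilt 0.02 F [-0.5  0.1 -1.2] w 17.963934008932153 29.999873153865337 j6 [0.5  0.43]
row [-7.000e-04  2.000e-04 -2.639e-01] [-0.  0. -0.]
```

Gripped at 18 mm. Now a straight lift, then across to above the spinner at spinner x = -34, turned to 10.9°.

Call:
{"op": "jog_arm", "data": {
  "series": "0 0 -0.04 0 0 0;0 0 -0.1 0 0 0;0 0 -0.17 0 0 0;0 0 -0.23 0 0 0;0 0 -0.264 0 0 0;0 0 -0.264 0 0 0;0 0 -0.264 0 0 0"
}}

```text
time: 3.27
tool_pos: [496.7, 358.8, 380.5]
eef_rot: [0.0, 0.684, 0.73, 0.001]
ft_force: [0.1, -0.2, -3.9]
grip_width: 17.8
grasp_force: 30.0
```

```bash
python3 -c "
import numpy as np
a=np.radians(10.93);print(538.6-34*np.cos(a),80.1-34*np.sin(a))"; python3 go.py 505.2 73.7 380 10.9
```

```text
505.21677468957176 73.65327463954115
t 3.2667 pos [496.7 358.8 380.5] yaw 3.7 tilt 0.08 F [ 0.1 -0.2 -3.9] w 17.81941267227156 29.999456964433193 j6 [0.5  0.43]
row [-0.57   -0.0198  0.0006] [ 0.0002 -0.0001 -0.02  ]
```

Call:
{"op": "jog_arm", "data": {
  "series": "-0.05 -0.002 0 0 0 -0.002;-0.12 -0.004 0 0 0 -0.004;-0.2 -0.007 0 0 0 -0.007;-0.28 -0.01 0 0 0 -0.01;-0.36 -0.013 0 0 0 -0.013;-0.43 -0.015 0 0 0 -0.016;-0.49 -0.018 0 0 0 -0.018;-0.54 -0.02 0 0 0 -0.02;-0.57 -0.02 0 0 0 -0.02;-0.57 -0.02 0 0 0 -0.02"
}}

```text
time: 4.1
tool_pos: [504.3, 70.8, 377.0]
eef_rot: [-0.002, 0.638, 0.77, -0.002]
ft_force: [0.6, -0.6, -3.5]
grip_width: 18.0
grasp_force: 30.0
```

Call:
{"op": "jog_arm", "data": {
  "series": "0 0 0 0 0 0;0 0 0 0 0 0;0 0 0 0 0 0;0 0 0 0 0 0"
}}

```text
time: 4.43
tool_pos: [504.9, 74.6, 379.6]
eef_rot: [-0.0, 0.636, 0.771, -0.0]
ft_force: [-0.2, -0.5, -3.1]
grip_width: 17.9
grasp_force: 30.0
```

```bash
python3 - <<'E'
from h import *
from go import go
go(505.2,73.7,280,10.9)
d=snap('top','top1'); s=snap('side','side1')
o=np.hstack([cv2.resize(d['color'][170:295,250:350],(400,500),interpolation=cv2.INTER_CUBIC),cv2.resize(s['color'][130:290,190:318],(400,500),interpolation=cv2.INTER_CUBIC)])
cv2.imwrite('pics/v1.png',o)
E
```

```text
t 4.4333 pos [504.9  74.6 379.6] yaw 10.98 tilt 0.06 F [-0.2 -0.5 -3.1] w 17.91257244106674 29.99851668253541 j6 [-0.01 -0.2 ]
row [-0.002   0.0005  0.1992] [-0.0002 -0.0001  0.0002]
```

View pics/v1.png

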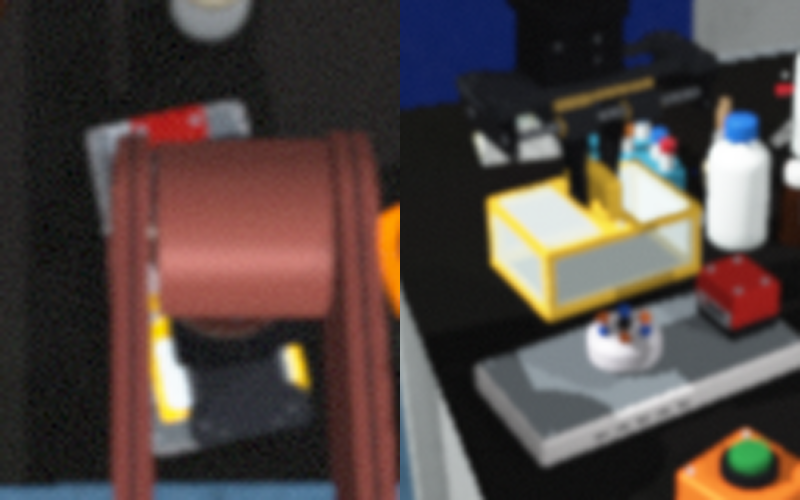

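The hood hangs upright over the spinner, with its near bottom edge at about (550,315)–(690,270) in the right half. The rotor and switch are clear below. I'll lower it to just above the top and then check alignment.

Call:
{"op": "jog_arm", "data": {
  "series": "-0.002 0.0005 0.03 0 0 0;-0.002 0.0005 0.08 0 0 0;-0.002 0.0005 0.13 0 0 0;-0.002 0.0005 0.17 0 0 0;-0.002 0.0005 0.19 0 0 0;-0.002 0.0005 0.193 0 0 0;-0.002 0.0005 0.193 0 0 0;-0.002 0.0005 0.193 0 0 0"
}}

```text
time: 5.2
tool_pos: [506.2, 72.9, 285.1]
eef_rot: [0.001, 0.637, 0.771, 0.001]
ft_force: [0.1, -0.4, -2.8]
grip_width: 17.7
grasp_force: 30.0
```

```bash
python3 - <<'E'
from h import *
from go import go
go(505.2,73.7,278,10.9)
s=snap('side','side2')
C=cv2.resize(s['color'][150:280,200:335],None,fx=4.4,fy=4.4,interpolation=cv2.INTER_CUBIC)
cv2.imwrite('pics/v2.png',C)
# predicted features
a=np.radians(10.93);S=lambda x,y,z:[538.6+x*np.cos(a)-y*np.sin(a),80.1+x*np.sin(a)+y*np.cos(a),z]
pts=dict(spL=S(-125,-65,30),spR=S(145,-65,30),hL=S(-104,-50,33),hR=S(36,-50,33),htL=S(-104,-50,93),htR=S(36,-50,93),tip=S(73,0,55),m=S(85,0,50),tipR=S(73,-15,53),mR=S(85,-17,50))
for k,v in pts.items(): print(k,proj(s,v)[0].round(1),((proj(s,v)[0]-[200,150])*4.4).round())
E
```

```text
t 5.2 pos [506.2  72.9 285.1] yaw 10.91 tilt 0.12 F [ 0.1 -0.4 -2.8] w 17.728485225954433 29.998695943504572 j6 [-0.01 -0.2 ]
row [ 0.002  -0.0017  0.0143] [0.0003 0.0001 0.    ]
spL [234.8 272. ] [153. 537.]
spR [320.6 239.2] [531. 392.]
hL [239.4 265. ] [174. 506.]
hR [285.3 247.8] [375. 430.]
htL [238.4 245.8] [169. 422.]
htR [285.7 229.3] [377. 349.]
tip [286.6 228.4] [381. 345.]
m [290.1 228.7] [397. 346.]
tipR [289.6 231.5] [394. 359.]
mR [293.5 231.5] [412. 359.]
```

View pics/v2.png

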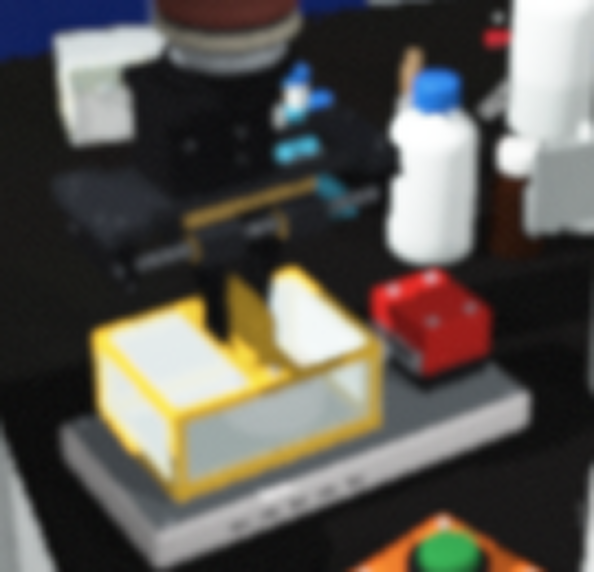

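Side view: the hood sits over the rotor, square to the spinner, with its near bottom corners at crop (180,500) and (380,425) within a few pixels of prediction. The tongue faces the switch. I'll lower to just above contact and measure the edges.

Call:
{"op": "jog_arm", "data": {
  "series": "0.002 -0.002 0.006 0 0 0;0.002 -0.002 0.012 0 0 0;0.002 -0.002 0.012 0 0 0;0.002 -0.002 0.012 0 0 0"
}}

```text
time: 5.58
tool_pos: [504.6, 73.5, 278.2]
eef_rot: [0.0, 0.637, 0.771, 0.0]
ft_force: [0.7, 0.3, -1.7]
grip_width: 17.9
grasp_force: 30.0
```

```bash
python3 - <<'E'
from h import *
from go import go
go(505.2,73.7,278,10.9)
s=snap('side','side3'); g=s['color'].astype(float)
Yl=np.minimum(g[...,1],g[...,2])-g[...,0]   # yellowness
gray=g.mean(2)
def fit(pts):
    p=np.array(pts);
    for _ in range(3):
        c=np.polyfit(p[:,0],p[:,1],1);e=abs(p[:,1]-np.polyval(c,p[:,0]));p=p[e<max(.5,2*np.median(e))]
    return c,len(p),e.std()
a=np.radians(10.93);S=lambda x,y,z:np.array([538.6+x*np.cos(a)-y*np.sin(a),80.1+x*np.sin(a)+y*np.cos(a),z])
def sp(P): d=P-S(0,0,0); return d[0]*np.cos(a)+d[1]*np.sin(a),-d[0]*np.sin(a)+d[1]*np.cos(a)
def edge(f,x0,x1,y,z,sign):
    (u0,v0),(u1,v1)=proj(s,S(x0,y,z))[0],proj(s,S(x1,y,z))[0];pts=[]
    for u in range(int(u0),int(u1)):
        v=v0+(v1-v0)*(u-u0)/(u1-u0);vv=np.arange(v-4,v+4,.1)
        c=cv2.remap(f.astype(np.float32),np.full(len(vv),u,np.float32),vv.astype(np.float32),cv2.INTER_LINEAR).ravel()
        c=np.convolve(c,np.ones(8)/8,'same');dd=sign*np.gradient(c);dd[:8]=dd[-8:]=-9;pts.append((u,vv[np.argmax(dd)]))
    c,n,e=fit(pts);us=[u0+3,u1-3]
    print([np.round(sp(plane(s,[u,np.polyval(c,u)],z)[0]),2) for u in us],n,round(e,2))
print('spinner near top edge (want y -65)');edge(gray,-115,140,-65,30,1)
print('spinner bottom edge z0');edge(gray,-115,140,-65,0,-1)
print('hood lower near edge (want y -50, z31)');edge(Yl,-100,34,-50,31,-1)
print('hood top near edge outer');
E
```

```text
t 5.5833 pos [504.6  73.5 278.2] yaw 10.9 tilt 0.07 F [ 0.7  0.3 -1.7] w 17.922340694606845 29.999545966275036 j6 [-0.01 -0.2 ]
row [0.0002 0.0013 0.0005] [0.0002 0.0001 0.    ]
spinner near top edge (want y -65)
[array([-103.92,  -60.18]), array([133.59, -59.57])] 77 0.12
spinner bottom edge z0
[array([-102.95,  -58.63]), array([134.33, -58.41])] 71 0.11
hood lower near edge (want y -50, z31)
[array([-91.79, -50.87]), array([ 23.67, -50.99])] 43 0.13
hood top near edge outer
```

```bash
cat > ed.py <<'E'
from h import *
a=np.radians(10.93);cs,sn=np.cos(a),np.sin(a)
S=lambda x,y,z:np.array([538.6+x*cs-y*sn,80.1+x*sn+y*cs,z])
def sp(P): d=P-S(0,0,0); return d[0]*cs+d[1]*sn,-d[0]*sn+d[1]*cs
def edge(s,f,A,B,name,w=5,norm=None):
    """strongest step across the line A-B (spinner coords, same z); prints its spinner xy at both ends"""
    p=proj(s,S(*A))[0];q=proj(s,S(*B))[0];L=np.hypot(*(q-p));t=(q-p)/L;n=np.array([-t[1],t[0]])
    k=np.arange(-w,w,.1);X=p+t*np.arange(1,L-1,.5)[:,None]
    G=X[:,None]+n*k[None,:,None]
    c=cv2.remap(f.astype(np.float32),G[...,0].astype(np.float32),G[...,1].astype(np.float32),cv2.INTER_CUBIC)
    c=cv2.GaussianBlur(c,(9,9),2);prof=c.mean(0)
    gd=np.abs(np.gradient(c,axis=1));gd[:,:8]=gd[:,-8:]=0;o=k[gd.argmax(1)]
    i=np.arange(len(o));m=abs(o-np.median(o))<1
    cc=np.polyfit(i[m],o[m],1)
    r=[np.round(sp(plane(s,X[j]+n*np.polyval(cc,j),A[2])[0]),1) for j in(0,len(o)-1)]
    print(name,r,m.mean().round(2),'off px',np.median(o[m]).round(1),'prof',prof[::10].round().astype(int))
E
python3 - <<'E'
from ed import *
t=load('top0');s=load('side0')
g=t['color'].astype(float).mean(2);gs=s['color'].astype(float).mean(2)
red=lambda d:d['color'][...,2].astype(float)-d['color'][...,1]
edge(t,g,(-115,-65,30),(135,-65,30),'top y-65')
edge(t,g,(-115,65,30),(135,65,30),'top y+65')
edge(t,g,(-125,-60,30),(-125,60,30),'top x-125')
edge(t,g,(145,-60,30),(145,60,30),'top x145')
edge(t,red(t),(88,-30,78),(132,-30,78),'top sw -30')
edge(t,red(t),(88,30,78),(132,30,78),'top sw +30')
edge(t,red(t),(85,-27,78),(85,27,78),'top sw x85')
edge(s,gs,(-115,-65,30),(135,-65,30),'side y-65')
edge(s,gs,(-115,-65,0),(135,-65,0),'side y-65 z0')
edge(s,gs,(-125,-60,30),(-125,60,30),'side x-125')
edge(s,red(s),(88,30,78),(132,30,78),'side sw +30')
edge(s,gs,(88,-30,78),(132,-30,78),'side sw -30')
P=cloud(s);
for n,d in(('top0',t),('side0',s)):
    P=cloud(d).reshape(-1,3);P=P[~np.isnan(P[:,0])];D=P-S(0,0,0);x=D[:,0]*cs+D[:,1]*sn;y=-D[:,0]*sn+D[:,1]*cs;z=P[:,2]
    q=(abs(x-110)<20)&(abs(y)<50)&(z>70)&(z<90);print(n,'switch top y',np.percentile(y[q],[2,50,98]).round(1),'z',np.median(z[q]))
    q=(abs(x+9)<45)&(abs(y)<50)&(z>50)&(z<75);print(n,'rotor',np.percentile(x[q],[2,98]).round(1),np.percentile(y[q],[2,98]).round(1))
    q=(abs(x)<80)&(y<-50)&(y>-80)&(z>5)&(z<24);print(n,'side face y',np.median(y[q]).round(1),q.sum())
    q=(x>-90)&(x<80)&(abs(y)<50)&(z>22)&(z<40);print(n,'top z',np.median(z[q]).round(1))
    q=(abs(x+100)<20)&(y<-120)&(y>-230)&(z<15)&(z>-15);print(n,'table z',np.median(z[q]).round(1),q.sum())
E
```

```text
top y-65 [array([-111.8,  -68.4]), array([131.1, -68.5])] 1.0 off px 1.0 prof [165 165 167 176 184 163 111  58  34  31]
top y+65 [array([-111.9,   65.9]), array([130.8,  65.7])] 1.0 off px -0.3 prof [ 22  22  21  24  43  80 109 117 112 107]
top x-125 [array([-126.6,  -56.8]), array([-126.6,   56.1])] 1.0 off px -0.5 prof [ 24  23  22  29  59 104 131 130 124 122]
top x145 [array([145.9, -56.7]), array([146.1,  56.2])] 0.93 off px 0.3 prof [110 116 120 120 110  83  48  28  23  24]
top sw -30 [array([ 91.3, -32. ]), array([128.6, -32.5])] 1.0 off px 0.8 prof [158 159 147 142 147 123  55   3 -12 -13]
top sw +30 [array([91.2, 30.2]), array([128.5,  29.8])] 1.0 off px -0.0 prof [ -6  -5  -6  -6   8  46  87 100  99 109]
top sw x85 [array([ 81.8, -23.8]), array([83.1, 23.7])] 1.0 off px -0.8 prof [ -8  -7  -2  19  63 115 140 131 122 126]
side y-65 [array([-111. ,  -59.8]), array([133.3, -58.1])] 0.98 off px -1.5 prof [141 141 145 164 194 209 199 180 167 160]
side y-65 z0 [array([-110.8,  -58.6]), array([134.1, -58.5])] 1.0 off px -1.6 prof [162 158 144 104  53  23  17  19  20  20]
side x-125 [array([-136.9,  -61.8]), array([-136.8,   48.3])] 0.9 off px -4.2 prof [ 38  66  96 112 121 125 119 104  93  90]
side sw +30 [array([92.5, 32.9]), array([129.2,  33.5])] 1.0 off px -0.7 prof [ -2  -2  -1   5  28  59  80  93 104 110]
side sw -30 [array([ 98.7, -13.4]), array([135.5, -14.7])] 1.0 off px -3.5 prof [ 64  81 109 125 118  97  78  70  68  67]
top0 switch top y [-29.   -0.1  28.6] z 77.91844993212362
top0 rotor [-36.8  19.3] [-27.6  27.9]
top0 side face y -71.8 6
top0 top z 30.6
top0 table z -0.1 353
side0 switch top y [-33.6  -9.2  26.6] z 77.88785128887324
side0 rotor [-40.2  14.7] [-33.5  19.2]
side0 side face y -66.5 261
side0 top z 30.5
side0 table z 0.4 244
```

```bash
python3 - <<'E'
from ed import *
s=load('side3')
P=cloud(s).reshape(-1,3);P=P[~np.isnan(P[:,0])];D=P-S(0,0,0);x=D[:,0]*cs+D[:,1]*sn;y=-D[:,0]*sn+D[:,1]*cs;z=P[:,2]
def rep(n,q):
    c=np.polyfit(x[q],y[q],1) if q.sum()>5 else 0;print(n,q.sum(),'y',np.percentile(y[q],[10,25,50,75,90]).round(1),'slope deg',np.degrees(c[0]).round(2),'z',np.median(z[q]).round(1))
rep('spinner side',(x>-110)&(x<130)&(y<-50)&(y>-80)&(z>6)&(z<23))
rep('spinner side part',(x>-90)&(x<25)&(y<-50)&(y>-80)&(z>6)&(z<23))
rep('switch side',(x>90)&(x<130)&(y<-15)&(y>-45)&(z>42)&(z<70))
rep('hood side',(x>-90)&(x<25)&(y<-35)&(y>-65)&(z>40)&(z<82))
rep('hood side low',(x>-90)&(x<25)&(y<-35)&(y>-65)&(z>40)&(z<60))
q=(x>-95)&(x<30)&(y>-40)&(y<-20)&(z>80)&(z<100);print('hood top z',np.median(z[q]),q.sum())
E
```

```text
spinner side 348 y [-68.1 -67.5 -66.5 -65.5 -64.8] slope deg 0.09 z 15.4
spinner side part 178 y [-68.3 -67.5 -66.5 -65.7 -64.8] slope deg 0.3 z 15.5
switch side 96 y [-33.3 -32.5 -31.5 -30.7 -29.6] slope deg 0.03 z 56.1
hood side 506 y [-52.5 -51.5 -50.8 -50.  -49.1] slope deg 0.06 z 61.0
hood side low 239 y [-52.5 -51.6 -50.8 -50.  -49.1] slope deg -0.02 z 49.9
hood top z 90.70871167977418 206
```

Depth from the same camera gives the spinner side and switch a 1.5 mm bias and the hood 0.8 mm. So the hood is only about 0.7 mm to +y, and its yaw is right. I'll correct that and slide.

Call:
{"op": "jog_arm", "data": {
  "series": "-0.0014 0 0.0005 0 0 0;-0.0014 0.008 0.0005 0 0 0;-0.0014 0.016 0.0005 0 0 0;-0.0014 0.024 0.0005 0 0 0;-0.0014 0.032 0.0005 0 0 0;-0.0014 0.04 0.0005 0 0 0;-0.0014 0.04 0.0005 0 0 0"
}}

```text
time: 6.22
tool_pos: [524.9, 76.5, 278.0]
eef_rot: [0.0, 0.637, 0.771, 0.0]
ft_force: [-0.6, -0.0, 4.7]
grip_width: 17.5
grasp_force: 30.0
```

```bash
python3 -c "
from ed import *
from go import go
p=S(13,-.7,0);go(p[0],p[1],278,10.93);q=r.sense()['tool_pos'];print(sp(np.array(q)))"
```

```text
t 6.2167 pos [524.9  76.5 278. ] yaw 10.89 tilt 0.05 F [-0.6 -0.   4.7] w 17.494136732728073 30.006678365170956 j6 [-0.   -0.19]
row [0.0004 0.0542 0.0001] [ 0.0001  0.0001 -0.0001]
(np.float64(-14.10692028977789), np.float64(-0.8933004759975343))
```

The tip is about 8 mm into the slot with no side force. Continuing.

Call:
{"op": "jog_arm", "data": {
  "series": "0 0.008 0 0 0 0;0 0.016 0 0 0 0;0 0.024 0 0 0 0;0 0.032 0 0 0 0;0 0.04 0 0 0 0;0 0.048 0 0 0 0;0 0.052 0 0 0 0;0 0.052 0 0 0 0"
}}

```text
time: 6.88
tool_pos: [550.0, 81.4, 278.0]
eef_rot: [0.0, 0.637, 0.771, -0.0]
ft_force: [-3.4, -0.6, 5.7]
grip_width: 17.4
grasp_force: 30.0
```

```bash
python3 -c "
from ed import *
from go import go
p=S(13,-.7,0);go(p[0],p[1],278,10.93);q=r.sense()['tool_pos'];print(sp(np.array(q)))"
```

```text
t 6.8833 pos [550.   81.4 278. ] yaw 10.9 tilt 0.02 F [-3.4 -0.6  5.7] w 17.40567713605712 30.000489531084895 j6 [ 0.01 -0.18]
row [0.0004 0.0031 0.0001] [-0.      0.0001 -0.0001]
(np.float64(11.429638897827436), np.float64(-0.8948062650506958))
```

Small resistance so far. I'll push on gently until the bracket meets the face.

Call:
{"op": "jog_arm", "data": {
  "series": "0 0.003 0 0 0 0;0 0.005 0 0 0 0;0 0.007 0 0 0 0;0 0.007 0 0 0 0"
}}

```text
time: 7.22
tool_pos: [552.1, 81.8, 278.1]
eef_rot: [-0.001, 0.637, 0.771, -0.002]
ft_force: [-13.4, -3.5, 13.0]
grip_width: 17.6
grasp_force: 30.0
```

```bash
python3 -c "
from ed import *
from go import go
p=S(13,-.7,0);go(p[0],p[1],278,10.93);q=r.sense()['tool_pos'];print(sp(np.array(q)))"
```

```text
t 7.2167 pos [552.1  81.8 278.1] yaw 10.91 tilt 0.29 F [-13.4  -3.5  13. ] w 17.550239413009034 30.02481795658241 j6 [ 0.01 -0.18]
row [ 0.0004 -0.0012  0.0001] [-0.0008  0.0001 -0.0001]
(np.float64(13.584044206678756), np.float64(-0.8840830911441739))
```

A firm stop at spinner x ≈ 13.6: the tongue is home. I'll relax and release.

Call:
{"op": "jog_arm", "data": {
  "series": "0 -0.002 0 0 0 0;0 -0.002 0 0 0 0"
}}

```text
time: 7.38
tool_pos: [551.6, 81.7, 278.0]
eef_rot: [-0.001, 0.637, 0.771, -0.001]
ft_force: [-7.7, -2.7, 8.9]
grip_width: 17.6
grasp_force: 30.0
```

Call:
{"op": "jog_arm", "data": {
  "series": "0 0 0 0 0 0;0 0 0 0 0 0;0 0 0 0 0 0;0 0 0 0 0 0;0 0 0 0 0 0;0 0 0 0 0 0",
  "hand": 90
}}

```text
time: 7.88
tool_pos: [552.2, 82.0, 277.4]
eef_rot: [-0.0, 0.637, 0.771, 0.0]
ft_force: [0.7, -0.0, 0.4]
grip_width: 50.0
grasp_force: 0.0
```

Call:
{"op": "jog_arm", "data": {
  "series": "0 0 -0.04 0 0 0;0 0 -0.1 0 0 0;0 0 -0.16 0 0 0;0 0 -0.22 0 0 0;0 0 -0.22 0 0 0;0 0 -0.22 0 0 0"
}}

```text
time: 8.38
tool_pos: [552.8, 82.0, 390.0]
eef_rot: [0.002, 0.637, 0.771, 0.002]
ft_force: [0.1, 0.4, 0.6]
grip_width: 77.9
grasp_force: 0.0
```

```bash
python3 go.py 428.5 -147 320 10.9
```

```text
t 8.3833 pos [552.8  82.  390. ] yaw 10.9 tilt 0.3 F [0.1 0.4 0.6] w 77.86168193593306 0.0 j6 [ 0.01 -0.18]
row [-0.4026 -0.3315  0.1387] [0.0008 0.0001 0.    ]
```

Call:
{"op": "jog_arm", "data": {
  "series": "-0.04 -0.033 0 0 0 0;-0.1 -0.082 0 0 0 0;-0.17 -0.14 0 0 0 0;-0.24 -0.198 0.03 0 0 0;-0.31 -0.255 0.06 0 0 0;-0.36 -0.296 0.1 0 0 0;-0.39 -0.321 0.13 0 0 0;-0.4026 -0.3315 0.138 0 0 0;-0.4026 -0.3315 0.138 0 0 0;-0.4026 -0.3315 0.138 0 0 0",
  "hand": 0
}}

```text
time: 9.22
tool_pos: [427.2, -146.8, 317.8]
eef_rot: [-0.001, 0.637, 0.771, 0.0]
ft_force: [0.7, 0.0, 0.6]
grip_width: 20.2
grasp_force: 0.0
```

```bash
python3 - <<'E'
from ed import *
from go import go
go(428.5,-147,250,10.9)
s=snap('side','side4');t=snap('top','top4')
P=cloud(s).reshape(-1,3);P=P[~np.isnan(P[:,0])];D=P-S(0,0,0);x=D[:,0]*cs+D[:,1]*sn;y=-D[:,0]*sn+D[:,1]*cs;z=P[:,2]
def rep(n,q): c=np.polyfit(x[q],y[q],1);print(n,q.sum(),np.median(y[q]).round(2),np.degrees(c[0]).round(2))
rep('switch',(x>90)&(x<130)&(y<-15)&(y>-45)&(z>42)&(z<70))
rep('hood',(x>-40)&(x<70)&(y<-35)&(y>-65)&(z>40)&(z<82))
q=(x>-45)&(x<70)&(y>-40)&(y<-20)&(z>75)&(z<105);print('hood top z',np.median(z[q]),q.sum())
g=s['color'];b=load('side0')
hs=cv2.cvtColor(b['color'],cv2.COLOR_BGR2HSV);m=(hs[...,0]>45)&(hs[...,0]<85)&(hs[...,1]>100)
m[:285]=0;m[320:]=0;n,l,st,c=cv2.connectedComponentsWithStats(m.astype(np.uint8));k=1+np.argmax(st[1:,4]);Q=cloud(b)[l==k];print('button side',np.nanmedian(Q,0),np.nanpercentile(Q[:,2],[50,90]),c[k])
A=cv2.resize(t['color'][170:300,250:400],(400,347),interpolation=cv2.INTER_CUBIC);B=cv2.resize(g[150:335,190:350],(400,462),interpolation=cv2.INTER_CUBIC)
o=np.zeros((462,800,3),np.uint8);o[:347,:400]=A;o[:,400:]=B;cv2.imwrite('pics/v3.png',o)
E
```

```text
t 9.2167 pos [ 427.2 -146.8  317.8] yaw 10.8 tilt 0.11 F [0.7 0.  0.6] w 20.18790628837229 0.0 j6 [-0.51 -0.69]
row [-0.001   0.0025  0.1356] [-0.0001 -0.0003 -0.0003]
switch 77 -31.68 1.13
hood 162 -51.93 0.43
hood top z 96.30561465653099 2
button side [ 425.49504274 -151.90984053   57.0499616 ] [57.0499616  59.27503607] [251.71957672 302.38095238]
```

View pics/v3.png

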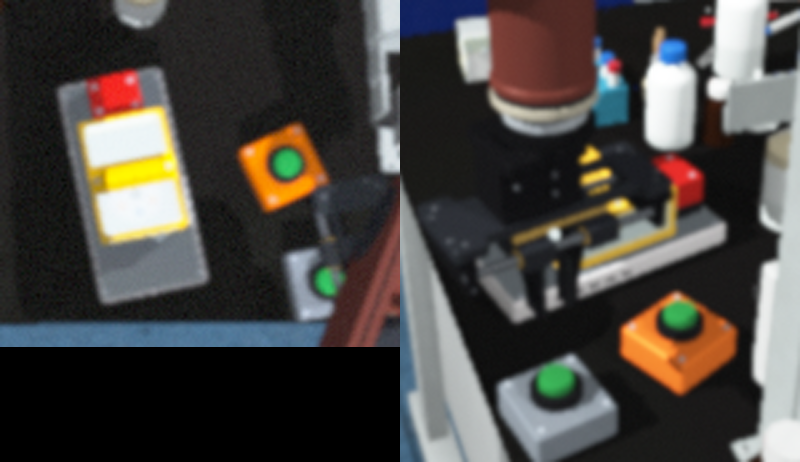

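The top view shows the hood square on the spinner at (135,175), its front right against the red switch (115,92). The gripper is above the grey box with its button at (328,282). One number check on the hood from the top camera.

```bash
python3 - <<'E'
from ed import *
t=load('top4');P=cloud(t).reshape(-1,3);P=P[~np.isnan(P[:,0])];D=P-S(0,0,0);x=D[:,0]*cs+D[:,1]*sn;y=-D[:,0]*sn+D[:,1]*cs;z=P[:,2]
q=(x>-80)&(x<100)&(abs(y)<62)&(z>82)&(z<98)&(x<84)
print('hood top',cv2.minAreaRect(np.c_[x,y][q].astype(np.float32)),np.median(z[q]))
q=(x>-30)&(x<50)&(abs(y)<50)&(z>112);print('ridge',cv2.minAreaRect(np.c_[x,y][q].astype(np.float32)),np.median(z[q]))
q=(x>84)&(x<140)&(abs(y)<40)&(z>72)&(z<86);print('switch',cv2.minAreaRect(np.c_[x,y][q].astype(np.float32)))
E
```

```text
hood top ((13.436378479003906, -0.5906219482421875), (101.23529052734375, 140.97314453125), 89.92414855957031) 90.53962554006924
ridge ((13.028690338134766, -0.3033103942871094), (68.82484436035156, 17.999858856201172), 89.85050964355469) 123.62499015261598
switch ((109.82044219970703, -0.26633644104003906), (59.811466217041016, 50.639774322509766), 89.60274505615234)
```

Hood at spinner x 13.4, y -0.5, yaw OK: home. Now down to just above the button.

Call:
{"op": "jog_arm", "data": {
  "series": "-0.001 0.0025 0.03 0 0 0;-0.001 0.0025 0.08 0 0 0;-0.001 0.0025 0.12 0 0 0;-0.001 0.0025 0.14 0 0 0;-0.001 0.0025 0.144 0 0 0;-0.001 0.0025 0.144 0 0 0;-0.001 0.0025 0.144 0 0 0"
}}

```text
time: 9.9
tool_pos: [429.6, -147.2, 247.7]
eef_rot: [0.001, 0.636, 0.771, 0.0]
ft_force: [-0.1, -0.6, -0.0]
grip_width: 0.6
grasp_force: 0.0
```

Call:
{"op": "jog_arm", "data": {
  "series": "0 0 0.004 0 0 0;0 0 0.008 0 0 0;0 0 0.008 0 0 0"
}}

```text
time: 10.15
tool_pos: [428.9, -147.4, 242.9]
eef_rot: [0.0, 0.637, 0.771, 0.0]
ft_force: [0.1, -0.6, -0.4]
grip_width: 0.1
grasp_force: 0.0
```

Call:
{"op": "jog_arm", "data": {
  "series": "0 0 0.004 0 0 0;0 0 0.008 0 0 0;0 0 0.008 0 0 0"
}}

```text
time: 10.4
tool_pos: [428.9, -147.5, 238.6]
eef_rot: [0.0, 0.637, 0.771, 0.0]
ft_force: [0.3, -0.0, 2.6]
grip_width: 0.3
grasp_force: 1.2
```

Call:
{"op": "jog_arm", "data": {
  "series": "0 0 0.004 0 0 0;0 0 0.006 0 0 0;0 0 0.006 0 0 0"
}}

```text
time: 10.65
tool_pos: [428.9, -147.5, 235.7]
eef_rot: [0.0, 0.637, 0.771, 0.0]
ft_force: [1.2, 0.6, 4.0]
grip_width: 0.8
grasp_force: 2.1
```

Spring contact; down to the end stop.

Call:
{"op": "jog_arm", "data": {
  "series": "0 0 0.003 0 0 0;0 0 0.006 0 0 0;0 0 0.006 0 0 0;0 0 0.006 0 0 0"
}}

```text
time: 10.98
tool_pos: [429.2, -147.6, 234.3]
eef_rot: [0.0, 0.637, 0.771, -0.0]
ft_force: [-6.0, 1.8, 19.7]
grip_width: 0.3
grasp_force: 9.9
```

The end stop is reached at 20 N, so the button is fully down. Releasing upward.

Call:
{"op": "jog_arm", "data": {
  "series": "0 0 -0.02 0 0 0;0 0 -0.08 0 0 0;0 0 -0.16 0 0 0;0 0 -0.24 0 0 0;0 0 -0.24 0 0 0;0 0 -0.24 0 0 0;0 0 -0.24 0 0 0;0 0 -0.24 0 0 0"
}}

```text
time: 11.65
tool_pos: [428.0, -146.9, 350.6]
eef_rot: [-0.002, 0.637, 0.771, -0.0]
ft_force: [-0.3, 1.0, -0.3]
grip_width: 0.9
grasp_force: 0.0
```

```bash
python3 - <<'E'
from ed import *
t=snap('top','top5');P=cloud(t).reshape(-1,3);P=P[~np.isnan(P[:,0])];D=P-S(0,0,0);x=D[:,0]*cs+D[:,1]*sn;y=-D[:,0]*sn+D[:,1]*cs;z=P[:,2]
q=(x>-80)&(x<84)&(abs(y)<62)&(z>82)&(z<98)
print('hood top',cv2.minAreaRect(np.c_[x,y][q].astype(np.float32)))
s=snap('side','side5')
hs=cv2.cvtColor(s['color'],cv2.COLOR_BGR2HSV);m=(hs[...,0]>45)&(hs[...,0]<85)&(hs[...,1]>100)
m[:285]=0;m[320:]=0;n,l,st,c=cv2.connectedComponentsWithStats(m.astype(np.uint8));k=1+np.argmax(st[1:,4]);Q=cloud(s)[l==k];print('button',np.nanmedian(Q,0),c[k]);q=r.sense();print(q['time'],q['ft_force'],q['dq'])
E
```

```text
hood top ((13.246292114257812, -0.6507606506347656), (101.3395004272461, 140.57354736328125), 89.88662719726562)
button [ 425.64990768 -151.73763638   56.86547436] [251.71957672 302.38095238]
11.75 [0.24762085 0.50251526 0.54074973] [ 0.0006236   0.00167511 -0.00657434  0.00044765  0.00072785 -0.00040649]
```

The hood is still home, the button is back up, and the arm is clear.

```bash
python3 -c "
from workcell import r
print(r.sign_off())"
```

```text
the job is handed in; nothing more can be done
None
```

The hood is over the rotor with its tongue home in the switch, the green button was pressed to its stop and released, and the job was handed in at about 12 s; the hand-in returned no verdict.

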